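Vacuum down the panel and hold the curing lamp over the long patch

ROBOT

A 6-joint arm with a two-finger parallel gripper is mounted at the origin on the work surface. World frame = base frame: x ahead of the robot, y to its left, z up, the work surface at z = 0. Lengths are in m, angles in rad, forces in N, time in s.
With the tool pointing down it reaches from about 0.4 to 0.825 m from the base axis. Payload 7 kg.
Tool frame: the origin (TCP) lies on the centre line of the jaws, within the pads' length; the fingertips stand 22 mm ahead of it and the grasp point (between the pads) lies 3 mm ahead of it (arm.tcp_to_tips is the distance from the TCP to the fingertips, in m); z points along the fingers, y is the line along which they close (so a half turn about z gives the same grasp; the last joint's range is limited). The gripper opens to 88 mm and grips with 3 to 60 N. Pads are 19 mm wide; open, the fingers measure 130 mm over their backs; the gripper's body (78 mm by 193 mm) begins 47 mm behind the grasp point.
Start: joints at [1.607, 0.359, 0.012, 0, -1.224, -0.288], TCP at [0.168, 0.654, 0.249] pointing down, gripper open.
Joint ranges: [-3.07, 3.07], [-1.43, 2.12], [-1.02, 1.25], [-3.03, 1.67], [-3.05, -0], [-3.03, 3.03]. Speed limits (rad/s): [2.39, 2.39, 3.01, 3.14, 3.14, 3.14].

INTERFACE

Orientations are given as [roll, pitch, yaw] about the fixed x, y, z axes, in that order (R = Rz(yaw) Ry(pitch) Rx(roll)).
In Python, from station import arm gives the robot as it stands.
- The arm moves only by the tool jog_arm, never from a script. Its argument "targets" is a list of rows, each an object of numbers: "dx", "dy", "dz": the shift along the tool's x, y, z in mm; "rx", "ry", "rz": the turn, a rotation vector about the tool's x, y, z in rad; "gripper": the closure, from 0 (fully open) to 1 (shut). In form: [{"dx": .., "dy": .., "dz": .., "rx": .., "ry": .., "rz": .., "gripper": ..}, ...]. A call has exactly 8 rows; each row is the pose to reach, as a shift and turn from the pose commanded when the call began, along the tool's axes at that moment; what a row does not reach only later rows make up. A row lasts 1/12 s, in which the tool goes at most 41.7 mm and 7.16 degrees, less where a joint would pass 70% of its speed; a pose out of reach is approached as far as the arm can. A call with a gripper value outside its range is refused whole. The fingers move at their own pace and stop on an object; "force" is the grip in N (left out, the last holds). Time passes only in rows, so rows that repeat a pose let the fingers close, or fill a call up. It gives the time, the measured TCP pose, the force, the opening and the grip force at its end, in the units of the state.
- arm.get_state(): the state, without advancing time (a new reading comes with each control period).
- arm.grab_frame(name): name is "scene" or "top" or "wrist"; returns a dict with "frame" (384x512x3 uint8, red, green, blue), "z_map" (384x512 float32, m along the optical axis (not along the pixel's ray), 0 where there is no reading), "fx", "fy", "cx", "cy" (pixels), "view" (4x4, takes a point from world to camera coordinates). Camera axes: x right, y down, z forward; pixel columns grow to the right and rows downward; lengths in m; the calibration is good to about 2 mm. A picture is of the moment at which its call begins.
- arm.job_done(): hands the job in; it is judged then, once.
The state is a dict: "t": time; "q": joint angles; "qd": joint speeds; "joint_efforts": joint torques, N m; "eef_pos": TCP position; "ee_rot": TCP orientation; "force": force on the tool from outside, world axes, zero at the start; "moment": the same for the moment, N m; "width": finger opening in m; "gripper_force": force on a finger pad.
Only numpy, scipy, OpenCV 4.12 (cv2) and the standard library are available. Lean on these libraries where they do the work, as an engineer would, in place of code of your own. Each camera call takes 0.05 s, during which the arm holds its last target. There are 200 camera calls.

TASK

Clamp the panel by pumping the vacuum pump's sprung lever three full strokes, each right down to its stop and all the way back up. Then pick up the curing lamp by its handle, lift it over the tall fence beside the panel and finish holding it still and level about 15 mm above the long narrow wood patch, centred on it and lined up lengthwise, touching nothing but your fingers. Do not let the lamp touch the panel or the fence, do not put it down or let go at the end, and leave the other things where they are.

Things in the scene. Friction and masses are not known exactly. Their poses are not given: they have to be found in the camera images.
- lamp: cordless curing lamp, 0.33 to 0.53 kg, on its black mat: grey head 120 (its x) x 56 x 32 tall, light window underneath; above it a black bar handle along x, 118 long, 24 wide, 26 tall, centre 75 above the underside, free for 86 between its end posts, 30 of air below it. Origin: centre of the underside (light face), z up. Both ways round are equal. Sizes in mm.
- dock: fixed black rubber mat under the lamp, 170 x 100 x 10 thick; origin at the centre of its underside (sizes in mm)
- bed: fixed aluminium vacuum bed, 300 (its x) x 370 (its y) x 30 tall, with a plywood panel 270 x 300 x 18 on top (panel top 48 above the table). Along its +y edge, facing the lamp, stands a dark steel fence: 260 long (along bed x), 20 thick, centred at bed y = +172, its top 150 above the table. Origin: centre of the underside. (sizes in mm)
- patch_long: the target: a long narrow dark wood patch let into the panel, 90 (its x) x 24 (its y), standing 2 proud of the panel; origin at the centre of its underside on the panel's top (48 above the table) (sizes in mm)
- patch_square: not the target: a square patch of the same wood, 40 x 40 x 2; origin at the centre of its underside. The three patches swap places (sizes in mm)
- patch_round: not the target: a round patch of the same wood, 42 across, 2 thick; origin at the centre of its underside (sizes in mm)
- pump: fixed hand vacuum pump on a steel base 270 (its x) x 85 (its y) x 20 tall; a lever points from its pivot to the base's -x end, towards the robot. Origin: centre of the base's underside (sizes in mm)
- pump_pivot (a point): the lever's hinge axis (along pump y), at pump x = +100, 110 above the table (sizes in mm)
- pump_pad (a point): centre of the upper face of the black rubber grip at the lever's end, 185 from the pivot along the lever and 12 above its centre line; grip 80 long, 34 wide, 24 thick. At rest the lever slopes up from the pivot by 0.45 rad (pad about 200 above the table); fully down, 0.25 rad below level (pad about 76). Sizes in mm
- pump_lever (a joint): lever angle in rad: 0 = up at rest, grows as the grip is pushed down, stops at 0.70. A spring (about 3 N at the grip near the top, 8 N at the bottom) returns it to 0 when it is let up
- tube: bystander: an upright cardboard tube, 56 across, 170 tall; origin at the centre of its underside (sizes in mm)
- glue: bystander: a white glue bottle, 52 across, 130 tall; origin at the centre of its underside (sizes in mm)
- tape: bystander: a black tape measure, 70 x 38 x 65 tall; origin at the centre of its underside (sizes in mm)
- sander: bystander: a cork sanding block lying on the panel near its far edge, 30 x 65 x 25 tall; origin at the centre of its underside (sizes in mm)
- jar: bystander: a glass jar, 64 across, 85 tall; origin at the centre of its underside (sizes in mm)
- offcut: bystander: a wood offcut lying flat, 100 x 50 x 30; origin at the centre of its underside (sizes in mm)
Things that resemble listed ones, but are neither listed nor needed, are in the scene too. What is shaped like the lamp but pink or yellow is not meant.

How it is judged:
On the way, in this order (a step that is already met when the one before it is completed fails the run):
1. first stroke: lever pushed right down (past 0.60 rad) (value of joint pump_lever above 0.6 rad), for 0.05 s.
2. first stroke: lever back up (below 0.10 rad) (value of joint pump_lever below 0.1 rad), for 0.05 s.
3. second stroke: lever pushed right down (past 0.60 rad) (value of joint pump_lever above 0.6 rad), for 0.05 s.
4. second stroke: lever back up (below 0.10 rad) (value of joint pump_lever below 0.1 rad), for 0.05 s.
5. third stroke: lever pushed right down (past 0.60 rad) (value of joint pump_lever above 0.6 rad), for 0.05 s.
6. third stroke: lever back up (below 0.10 rad) (value of joint pump_lever below 0.1 rad), for 0.05 s.
7. the lamp passes above the fence: its face higher than the fence's top and within 60 mm of the fence's line (height (world z) of lamp above 0.15 m and y of lamp in the frame of bed between 0.112 and 0.232 m and contact force between the fingers and lamp above 2 N).
At the end, for the whole second after the job is handed in: Lamp held in the fingers, still (under 20 mm/s), level within 0.10 rad, its face 5 to 30 mm above the long patch's top, centred within 12 mm, in line within 0.15 rad, touching no bed, patch, dock or bystander; pump lever up (below 0.10 rad) (z of lamp in the frame of patch_long between 0.007 and 0.032 m and horizontal distance between lamp and patch_long below 0.012 m and angle between the x axis of lamp and the x axis of patch_long, either way round below 0.15 rad and angle between lamp's own z axis and vertical below 0.1 rad and linear speed of lamp below 0.02 m/s and contact force between the fingers and lamp above 2 N and contact force between lamp and bed below 0.1 N and contact force between lamp and patch_long below 0.1 N and contact force between lamp and patch_square below 0.1 N and contact force between lamp and patch_round below 0.1 N and contact force between lamp and dock below 0.1 N and contact force between lamp and tube below 0.1 N and contact force between lamp and glue below 0.1 N and contact force between lamp and tape below 0.1 N and contact force between lamp and sander below 0.1 N and contact force between lamp and jar below 0.1 N and contact force between lamp and offcut below 0.1 N and value of joint pump_lever below 0.1 rad); the arm keeps its last pose, push and grip.
It fails at once if the lamp touches the bed, panel, fence or a patch with more than 1 N (contact force between lamp and bed above 1 N or contact force between lamp and patch_long above 1 N or contact force between lamp and patch_square above 1 N or contact force between lamp and patch_round above 1 N).
It fails at once if a bystander is moved by more than 30 mm (distance of any of tube, glue, tape, sander, jar, offcut from where it was at the start of the episode above 0.03 m).
It also fails if it takes over 72 s, if anything falls off the work surface, if the arm or the gripper's body presses on something with over 40 N, if the wrist force passes 120 N, or if a joint passes its speed limit or range.

## Working session

There is one attempt and no reset: what is moved stays moved. The work goes in short steps, Python scripts to look and compute and a tool call to move; the robot and the scene stay as the last step left them, time stands still between calls to the robot, and variables do not carry over. Pictures are saved under pics/ and viewed, at most 10 in all, crops included, and the job is handed in when it is done.

Besides the shell and the picture viewer there is one more tool, called after "Call:" as name(argument=value, ...), one argument or row to a line, values as JSON. jog_arm: Moves the arm, as the interface text tells. Its arguments: {"type":"object","properties":{"targets":{"type":"array","items":{"type":"object","properties":{"dx":{"type":"number"},"dy":{"type":"number"},"dz":{"type":"number"},"rx":{"type":"number"},"ry":{"type":"number"},"rz":{"type":"number"},"gripper":{"type":"number"}}}},"force":{"type":"number"}},"required":["targets"]}

```bash
mkdir -p pics
cat > h.py <<'E'
import numpy as np,cv2
from station import arm
def grab(n):
    f=arm.grab_frame(n); np.savez('pics/%s.npz'%n,**f); return f
def pts(f):
    z=f['z_map'];v,u=np.mgrid[:z.shape[0],:z.shape[1]]
    P=np.stack([(u-f['cx'])/f['fx']*z,(v-f['cy'])/f['fy']*z,z,np.ones_like(z)],-1)
    W=P@np.linalg.inv(f['view']).T
    W=W[...,:3];W[z==0]=np.nan
    return W
E
python3 - <<'E'
from h import *
for n in('top','scene'):
    f=grab(n); cv2.imwrite('pics/%s1.png'%n,cv2.resize(f['frame'][...,::-1],(800,600)))
    print(n,f['fx'],np.linalg.inv(f['view']).round(3))
print(arm.get_state())
E
```

```text
top 366.204761598841 [[ 0.025 -0.997  0.079  0.379]
 [-0.999 -0.027 -0.018  0.075]
 [ 0.02  -0.078 -0.997  1.543]
 [ 0.     0.     0.     1.   ]]
scene 398.1412000647748 [[ 0.828  0.351 -0.438  0.982]
 [ 0.561 -0.5    0.66  -0.691]
 [ 0.013 -0.792 -0.61   0.833]
 [ 0.     0.     0.     1.   ]]
{'t': 0.1, 'q': array([ 1.60712805e+00,  3.59293207e-01,  1.11733292e-02, -3.27321459e-04,
       -1.22410779e+00, -2.88102972e-01]), 'qd': array([ 5.54769301e-05, -2.85959364e-03,  6.08369384e-04,  3.53711394e-03,
        1.34130919e-03,  1.89445989e-03]), 'joint_efforts': array([-1.83755961e-03, -5.84161019e+01,  2.93753028e+01,  7.01552957e+00,
        1.00952139e-02, -4.80726499e-05]), 'eef_pos': array([0.16807004, 0.65332653, 0.24773718]), 'ee_rot': array([ 3.14013287e+00, -1.11689995e-04, -2.51882604e-01]), 'force': array([-0.37911037, -0.23122538, -0.35274256]), 'moment': array([-0.0067117 ,  0.00778398, -0.01508829]), 'gripper_force': 0.0, 'width': 0.08755303211639914}
```

View pics/top1.png

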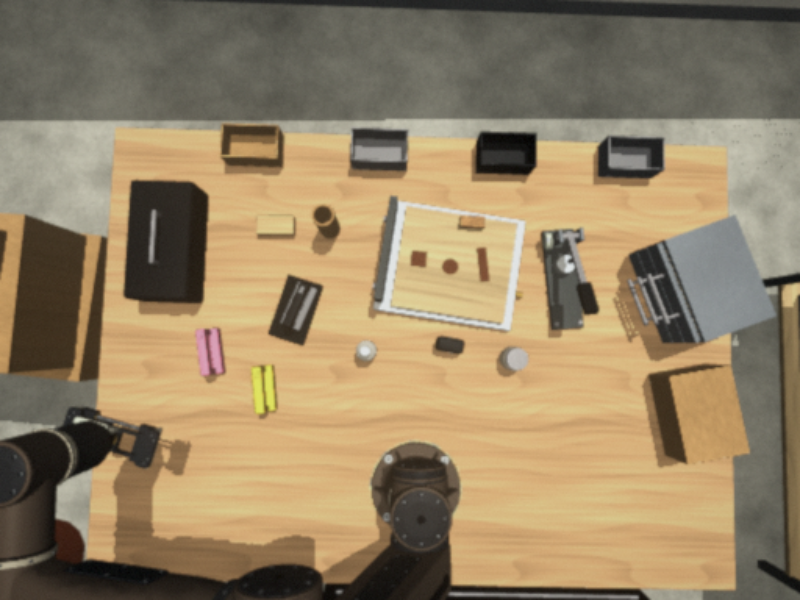

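View pics/scene1.png

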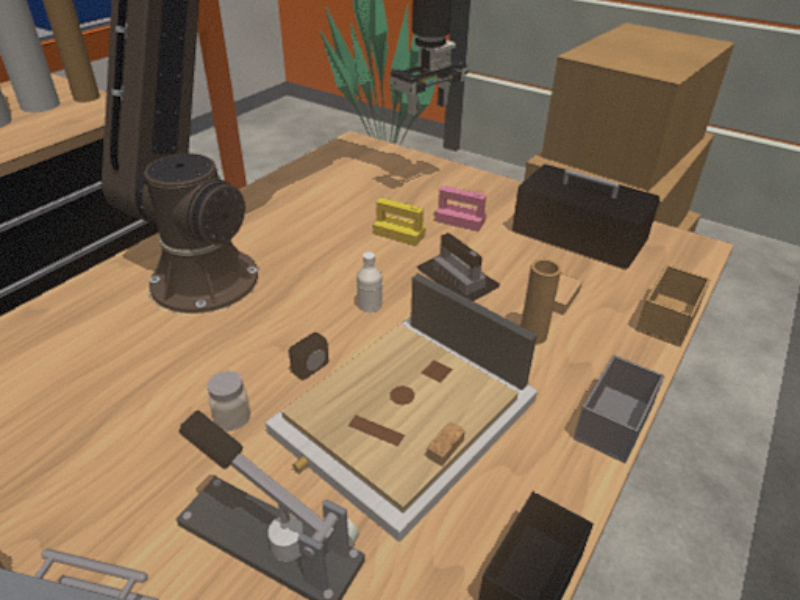

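The top view shows the pump at (565,280) with its grip at (588,297), the bed at (450,265) and its fence on the left at (387,250). The long patch is at (483,264), the lamp on its mat at (297,310) and the glue at (365,352). The scene view agrees, with the lever pointing towards the jar.

```bash
cat > m.py <<'E'
from h import *
def rect(XY):
    (c,s,a)=cv2.minAreaRect((XY*1000).astype(np.float32)); 
    a=np.deg2rad(a); 
    if s[0]<s[1]: a+=np.pi/2; s=s[::-1]
    a=(a+np.pi/2)%np.pi-np.pi/2
    return np.round(c,1),np.round(s,1),round(a,3)
for n in('top','scene'):
    f=dict(np.load('pics/%s.npz'%n)); W=pts(f); I=f['frame'].astype(int); g=I.sum(-1)/3
    X,Y,Z=W[...,0],W[...,1],W[...,2]
    def comp(m,name,mn=15):
        k,l,st,_=cv2.connectedComponentsWithStats(m.astype(np.uint8))
        for i in range(1,k):
            if st[i,4]>=mn:
                p=W[l==i]; print(n,name,st[i,4],*rect(p[:,:2]),'mean',np.round(p.mean(0)*1000,1),'zmed',np.round(np.median(p[:,2])*1000,1))
    inn=(X>.3)&(X<.85)&(Y>-.5)&(Y<.6)
    comp(inn&(Z>.04)&(Z<.06)&(g<100)&(Y>-.2)&(Y<.12),'patch')
    comp(inn&(Z>.13)&(Z<.165)&(g<90)&(Y>0)&(Y<.25),'fence')
    comp(inn&(abs(Z-.038)<.02)&(Y>-.25)&(Y<.2)&(g>110)|inn&(abs(Z-.048)<.008)&(Y>-.25)&(Y<.2),'bed',300)
    comp((X>.3)&(X<.6)&(Y>.25)&(Y<.48)&(Z>.085)&(Z<.11)&(abs(I.max(-1)-I.min(-1))<45),'handle')
    comp((X>.3)&(X<.6)&(Y>.25)&(Y<.48)&(Z>.03)&(Z<.055),'head')
    comp((X>.3)&(X<.6)&(Y>.25)&(Y<.48)&(g<75)&(Z<.12),'mat',80)
    comp((X>.3)&(X<.8)&(Y<-.2)&(Y>-.5)&(Z>.1)&(Z<.26),'lever')
    comp((X>.3)&(X<.8)&(Y<-.2)&(Y>-.5)&(Z>.14)&(Z<.26)&(g<60),'grip')
    comp((X>.3)&(X<.8)&(Y<-.2)&(Y>-.5)&(Z>.01)&(Z<.03),'base',200)
E
python3 m.py
```

```text
top patch 89 [ 588.6 -161.5] [83.7 18.5] 0.09 mean [ 588.9 -161.7   49.2] zmed 49.5
top patch 65 [599.9   8. ] [33.8 29.4] 0.018 mean [599.1   8.2  48.5] zmed 48.9
top patch 55 [579.6 -74.8] [30.3 30. ] 0.075 mean [580.5 -75.   49.1] zmed 48.7
top fence 17 [665.6 231.6] [35.3  7.1] -0.846 mean [665.  231.4 146.4] zmed 145.6
top bed 5601 [591.2 -78.7] [370.4 301.5] 1.441 mean [580.7 -79.   43.8] zmed 46.2
top handle 190 [468.9 317.8] [117.   25.6] -0.363 mean [469.  317.2  96.2] zmed 96.4
top head 38 [476.9 342.1] [115.1   5.9] -0.367 mean [476.9 341.7  40.3] zmed 40.9
top head 165 [462.6 302.1] [118.9  22.6] -0.389 mean [462.1 301.5  40.7] zmed 40.7
top mat 655 [457.6 332.4] [164.3  95.9] -0.287 mean [451.1 333.4  32.6] zmed 11.0
top lever 479 [ 568.7 -375.2] [221.8  65.4] 0.032 mean [ 565.8 -382.1  163.6] zmed 167.5
top grip 172 [ 495.  -388.2] [75.2 29.1] 0.119 mean [ 492.8 -386.6  201. ] zmed 201.3
top base 895 [ 546.4 -385.6] [238.7  87.5] 0.108 mean [ 526.8 -384.    19. ] zmed 19.0
scene patch 402 [613.   80.7] [257.5  19.9] -0.066 mean [625.1  79.6  50.1] zmed 50.2
scene patch 
[... 922 characters left out ...]
d 96.2
scene head 30 [305.5 398.2] [36.6 10.5] -1.51 mean [305.5 400.6  40.9] zmed 40.3
scene head 358 [468.7 312.2] [125.   57.8] -0.315 mean [469.2 306.2  40.9] zmed 41.1
scene mat 296 [433.4 362.5] [231.1  75.6] -0.935 mean [470.  309.6  85.1] zmed 91.3
scene mat 431 [460.2 330.5] [173.9 108.3] -0.216 mean [468.8 299.8  14.8] zmed 10.6
scene lever 2011 [ 568.8 -391.3] [222.5  66.4] 0.142 mean [ 576.1 -388.4  159.5] zmed 158.1
scene grip 217 [ 499.5 -394.9] [71.1 34.2] 0.148 mean [ 507.  -402.7  194.1] zmed 192.1
scene base 1166 [ 572.9 -242.9] [305.9  82.1] 0.009 mean [ 594.9 -254.2   24.6] zmed 27.7
scene base 3270 [ 561.9 -386.8] [271.   86.8] 0.107 mean [ 553.9 -395.9   20.1] zmed 20.1
```

Call:
jog_arm(
  targets=[
    {"dx":34,"dy":20,"dz":-7,"rz":-0.05,"gripper":1},
    {"dx":68,"dy":39,"dz":-14,"rz":-0.1,"gripper":1},
    {"dx":102,"dy":59,"dz":-21,"rz":-0.15,"gripper":1},
    {"dx":136,"dy":78,"dz":-28,"rz":-0.2,"gripper":1},
    {"dx":170,"dy":98,"dz":-35,"rz":-0.25,"gripper":1},
    {"dx":204,"dy":118,"dz":-42,"rz":-0.3,"gripper":1},
    {"dx":238,"dy":137,"dz":-50,"rz":-0.36,"gripper":1},
    {"dx":273,"dy":157,"dz":-50,"rz":-0.36,"gripper":1},
  ],
)

```text
invalid input at $.targets[0]: expected keys dx, dy, dz, rx, ry, rz, gripper
```

Call:
jog_arm(
  targets=[
    {"dx":9,"dy":37,"dz":0,"gripper":1},
    {"dx":19,"dy":74,"dz":0,"gripper":1},
    {"dx":28,"dy":111,"dz":0,"gripper":1},
    {"dx":38,"dy":147,"dz":0,"gripper":1},
    {"dx":47,"dy":184,"dz":0,"gripper":1},
    {"dx":56,"dy":220,"dz":0,"gripper":1},
    {"dx":65,"dy":257,"dz":0,"gripper":1},
    {"dx":75,"dy":294,"dz":0,"gripper":1},
  ],
)

```text
invalid input at $.targets[0]: expected keys dx, dy, dz, rx, ry, rz, gripper
```

Call:
jog_arm(
  targets=[
    {"dx":-4,"dy":37,"dz":0,"gripper":1},
    {"dx":-8,"dy":74,"dz":0,"gripper":1},
    {"dx":-12,"dy":111,"dz":0,"gripper":1},
    {"dx":-16,"dy":147,"dz":0,"gripper":1},
    {"dx":-20,"dy":184,"dz":0,"gripper":1},
    {"dx":-24,"dy":220,"dz":0,"gripper":1},
    {"dx":-28,"dy":257,"dz":0,"gripper":1},
    {"dx":-32,"dy":294,"dz":0,"gripper":1},
  ],
)

```text
invalid input at $.targets[0]: expected keys dx, dy, dz, rx, ry, rz, gripper
```

```bash
python3 - <<'E'
from h import *
grab('top')
s=arm.get_state();print(s['t'],s['q'].round(3),s['eef_pos'],s['ee_rot'],s['width'])
E
python3 m.py | grep -E "top (handle|patch|head|grip|fence|base)"
```

```text
0.15 [ 1.607  0.359  0.011 -0.    -1.224 -0.288] [0.16812381 0.65338502 0.24784436] [ 3.14034026e+00 -1.57500427e-04 -2.51866900e-01] 0.08780143116103911
top patch 88 [ 589.2 -161.4] [84.  18.6] 0.113 mean [ 589.7 -161.6   49.1] zmed 49.0
top patch 64 [600.2   8.2] [34.6 29.1] 0.017 mean [598.8   8.3  49.5] zmed 49.3
top patch 54 [579.9 -74.8] [29.9 29.6] 0.01 mean [580.6 -75.1  48.5] zmed 48.7
top fence 17 [664.5 232.4] [33.2  5.1] -0.891 mean [664.6 231.5 145.1] zmed 145.3
top handle 189 [469.4 318. ] [116.4  25.2] -0.362 mean [469.  317.   96.7] zmed 97.0
top head 38 [476.7 341.8] [115.3   7.2] -0.369 mean [476.9 341.7  40.3] zmed 40.4
top head 164 [462.5 302. ] [119.1  23.7] -0.36 mean [462.1 301.6  41. ] zmed 41.1
top grip 171 [ 495.1 -387.6] [74.8 29.3] 0.119 mean [ 492.9 -386.4  201.3] zmed 203.2
top base 275 [ 566.3 -255.7] [300.1  56.2] -0.185 mean [ 558.2 -249.8   26.3] zmed 27.0
top base 908 [ 546.3 -385.4] [238.8  85.7] 0.114 mean [ 527.2 -383.6   19.1] zmed 19.0
```

All keys are required.

Call:
jog_arm(
  targets=[
    {"dx":34,"dy":20,"dz":-7,"rx":0,"ry":0,"rz":-0.05,"gripper":1},
    {"dx":68,"dy":39,"dz":-14,"rx":0,"ry":0,"rz":-0.1,"gripper":1},
    {"dx":102,"dy":59,"dz":-21,"rx":0,"ry":0,"rz":-0.15,"gripper":1},
    {"dx":136,"dy":78,"dz":-28,"rx":0,"ry":0,"rz":-0.2,"gripper":1},
    {"dx":170,"dy":98,"dz":-35,"rx":0,"ry":0,"rz":-0.25,"gripper":1},
    {"dx":204,"dy":118,"dz":-42,"rx":0,"ry":0,"rz":-0.3,"gripper":1},
    {"dx":238,"dy":137,"dz":-50,"rx":0,"ry":0,"rz":-0.36,"gripper":1},
    {"dx":273,"dy":157,"dz":-50,"rx":0,"ry":0,"rz":-0.36,"gripper":1},
  ],
)

```text
t: 0.82
eef_pos: [0.3948, 0.4326, 0.3003]
ee_rot: [-3.14, -0.002, 0.112]
force: [1.1, 1.8, 0.5]
width: 0.0396
gripper_force: 0.0
```

Call:
jog_arm(
  targets=[
    {"dx":9,"dy":37,"dz":0,"rx":0,"ry":0,"rz":0,"gripper":1},
    {"dx":19,"dy":74,"dz":0,"rx":0,"ry":0,"rz":0,"gripper":1},
    {"dx":28,"dy":111,"dz":0,"rx":0,"ry":0,"rz":0,"gripper":1},
    {"dx":38,"dy":147,"dz":0,"rx":0,"ry":0,"rz":0,"gripper":1},
    {"dx":47,"dy":184,"dz":0,"rx":0,"ry":0,"rz":0,"gripper":1},
    {"dx":56,"dy":220,"dz":0,"rx":0,"ry":0,"rz":0,"gripper":1},
    {"dx":65,"dy":257,"dz":0,"rx":0,"ry":0,"rz":0,"gripper":1},
    {"dx":75,"dy":294,"dz":0,"rx":0,"ry":0,"rz":0,"gripper":1},
  ],
)

```text
t: 1.48
eef_pos: [0.4998, 0.1476, 0.2987]
ee_rot: [-3.141, -0.0, 0.108]
force: [1.3, 0.3, -0.2]
width: 0.0001
gripper_force: 0.0
```

Call:
jog_arm(
  targets=[
    {"dx":-4,"dy":37,"dz":0,"rx":0,"ry":0,"rz":0,"gripper":1},
    {"dx":-8,"dy":74,"dz":0,"rx":0,"ry":0,"rz":0,"gripper":1},
    {"dx":-12,"dy":111,"dz":0,"rx":0,"ry":0,"rz":0,"gripper":1},
    {"dx":-16,"dy":147,"dz":0,"rx":0,"ry":0,"rz":0,"gripper":1},
    {"dx":-20,"dy":184,"dz":0,"rx":0,"ry":0,"rz":0,"gripper":1},
    {"dx":-24,"dy":220,"dz":0,"rx":0,"ry":0,"rz":0,"gripper":1},
    {"dx":-28,"dy":257,"dz":0,"rx":0,"ry":0,"rz":0,"gripper":1},
    {"dx":-32,"dy":294,"dz":0,"rx":0,"ry":0,"rz":0,"gripper":1},
  ],
)

```text
t: 2.15
eef_pos: [0.4992, -0.148, 0.2986]
ee_rot: [-3.141, -0.0, 0.108]
force: [1.1, 1.1, -0.4]
width: 0.0001
gripper_force: 0.0
```

```bash
cat >> h.py <<'E'
def go(p,yaw):
    "shift and turn, in tool axes (tool down), from the present pose to TCP p, yaw"
    s=arm.get_state();d=np.array(p)-s['eef_pos'];y=s['ee_rot'][2];c,n=np.cos(y),np.sin(y)
    print('t',s['t'],'at',s['eef_pos'].round(4),s['ee_rot'].round(3),'q6',s['q'].round(2),'w',s['width'],s['force'].round(1))
    print('dx dy dz mm',np.round([(d[0]*c+d[1]*n)*1e3,(d[0]*n-d[1]*c)*1e3,-d[2]*1e3],1),'rz',round(y-yaw,3))
E
python3 - <<'E'
from h import *
print(arm.tcp_to_tips)
go([.496,-.390,.245],.107)
E
```

```text
0.022
t 2.15 at [ 0.4992 -0.148   0.2986] [-3.141 -0.     0.108] q6 [ 0.09  0.07 -0.24 -0.   -1.25  1.59] w 9.213342091017558e-05 [ 1.1  1.1 -0.4]
dx dy dz mm [-29.3 240.2  53.6] rz 0.001
```

Call:
jog_arm(
  targets=[
    {"dx":-4,"dy":35,"dz":0,"rx":0,"ry":0,"rz":0,"gripper":1},
    {"dx":-8,"dy":70,"dz":0,"rx":0,"ry":0,"rz":0,"gripper":1},
    {"dx":-12,"dy":105,"dz":0,"rx":0,"ry":0,"rz":0,"gripper":1},
    {"dx":-16,"dy":140,"dz":5,"rx":0,"ry":0,"rz":0,"gripper":1},
    {"dx":-21,"dy":175,"dz":15,"rx":0,"ry":0,"rz":0,"gripper":1},
    {"dx":-26,"dy":210,"dz":30,"rx":0,"ry":0,"rz":0,"gripper":1},
    {"dx":-31,"dy":241,"dz":45,"rx":0,"ry":0,"rz":0,"gripper":1},
    {"dx":-31,"dy":241,"dz":54,"rx":0,"ry":0,"rz":0,"gripper":1},
  ],
)

```text
t: 2.82
eef_pos: [0.4934, -0.3933, 0.2416]
ee_rot: [-3.141, 0.003, 0.104]
force: [-0.1, -0.2, -0.8]
width: 0.0004
gripper_force: 0.0
```

Call:
jog_arm(
  targets=[
    {"dx":0,"dy":0,"dz":15,"rx":0,"ry":0,"rz":0,"gripper":1},
    {"dx":0,"dy":0,"dz":35,"rx":0,"ry":0,"rz":0,"gripper":1},
    {"dx":0,"dy":0,"dz":55,"rx":0,"ry":0,"rz":0,"gripper":1},
    {"dx":0,"dy":0,"dz":75,"rx":0,"ry":0,"rz":0,"gripper":1},
    {"dx":0,"dy":0,"dz":95,"rx":0,"ry":0,"rz":0,"gripper":1},
    {"dx":0,"dy":0,"dz":115,"rx":0,"ry":0,"rz":0,"gripper":1},
    {"dx":0,"dy":0,"dz":130,"rx":0,"ry":0,"rz":0,"gripper":1},
    {"dx":0,"dy":0,"dz":135,"rx":0,"ry":0,"rz":0,"gripper":1},
  ],
)

```text
t: 3.48
eef_pos: [0.4952, -0.3895, 0.1086]
ee_rot: [3.141, -0.0, 0.109]
force: [0.1, 0.6, 9.4]
width: 0.0004
gripper_force: 4.6
```

Run:
```python
from h import *
f=grab('scene'); cv2.imwrite('pics/s2.png',cv2.resize(f['frame'][200:384,60:300,::-1],(780,598)))
go([.496,-.390,.245],.107)
```

```text
t 3.5333 at [ 0.4952 -0.3894  0.1087] [3.141 0.    0.109] q6 [-0.36  0.4  -0.27  0.   -0.9   2.04] w 0.0006273049153349137 [-0.  -0.5  9.1]
dx dy dz mm [   0.7    0.6 -136.3] rz 0.002
```

View pics/s2.png

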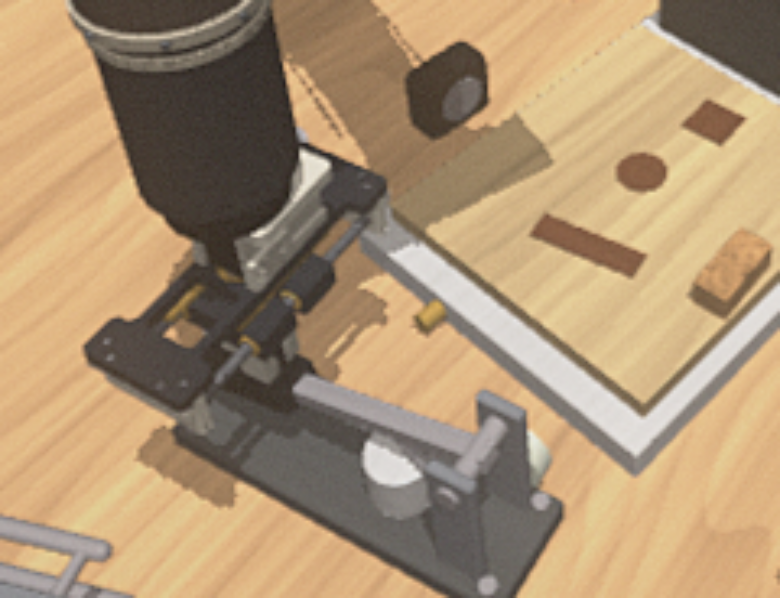

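The crop shows the fingers pressing the grip down at (260,360), with the lever sloping slightly below level towards it. The force of 9 N fits the spring near the bottom, so I'll press a little further onto the stop and then raise.

Call:
jog_arm(
  targets=[
    {"dx":0,"dy":0,"dz":2,"rx":0,"ry":0,"rz":0,"gripper":1},
    {"dx":0,"dy":0,"dz":4,"rx":0,"ry":0,"rz":0,"gripper":1},
    {"dx":0,"dy":0,"dz":6,"rx":0,"ry":0,"rz":0,"gripper":1},
    {"dx":0,"dy":0,"dz":7,"rx":0,"ry":0,"rz":0,"gripper":1},
    {"dx":0,"dy":0,"dz":8,"rx":0,"ry":0,"rz":0,"gripper":1},
    {"dx":0,"dy":0,"dz":8,"rx":0,"ry":0,"rz":0,"gripper":1},
    {"dx":0,"dy":0,"dz":8,"rx":0,"ry":0,"rz":0,"gripper":1},
    {"dx":0,"dy":0,"dz":8,"rx":0,"ry":0,"rz":0,"gripper":1},
  ],
)

```text
t: 4.2
eef_pos: [0.496, -0.3895, 0.1038]
ee_rot: [3.14, -0.002, 0.109]
force: [-1.0, 3.3, 11.2]
width: 0.0004
gripper_force: 6.2
```

Call:
jog_arm(
  targets=[
    {"dx":0,"dy":0,"dz":-15,"rx":0,"ry":0,"rz":0,"gripper":1},
    {"dx":0,"dy":0,"dz":-40,"rx":0,"ry":0,"rz":0,"gripper":1},
    {"dx":0,"dy":0,"dz":-65,"rx":0,"ry":0,"rz":0,"gripper":1},
    {"dx":0,"dy":0,"dz":-90,"rx":0,"ry":0,"rz":0,"gripper":1},
    {"dx":0,"dy":0,"dz":-115,"rx":0,"ry":0,"rz":0,"gripper":1},
    {"dx":0,"dy":0,"dz":-135,"rx":0,"ry":0,"rz":0,"gripper":1},
    {"dx":0,"dy":0,"dz":-150,"rx":0,"ry":0,"rz":0,"gripper":1},
    {"dx":0,"dy":0,"dz":-150,"rx":0,"ry":0,"rz":0,"gripper":1},
  ],
)

```text
t: 4.87
eef_pos: [0.4962, -0.3898, 0.2557]
ee_rot: [3.138, -0.005, 0.109]
force: [0.6, -0.0, 0.5]
width: 0.0005
gripper_force: 0.0
```

Run:
```python
from h import *
f=grab('scene'); cv2.imwrite('pics/s3.png',cv2.resize(f['frame'][200:384,60:300,::-1],(780,598)))
go([.496,-.390,.103],.107)
```

```text
t 4.9167 at [ 0.4956 -0.3893  0.2536] [ 3.14e+00 -3.00e-03  1.08e-01] q6 [-0.36  0.28 -0.09  0.   -1.2   2.04] w 0.0007986742765081791 [-0.1  0.   0.6]
dx dy dz mm [  0.3   0.7 150.6] rz 0.001
```

View pics/s3.png

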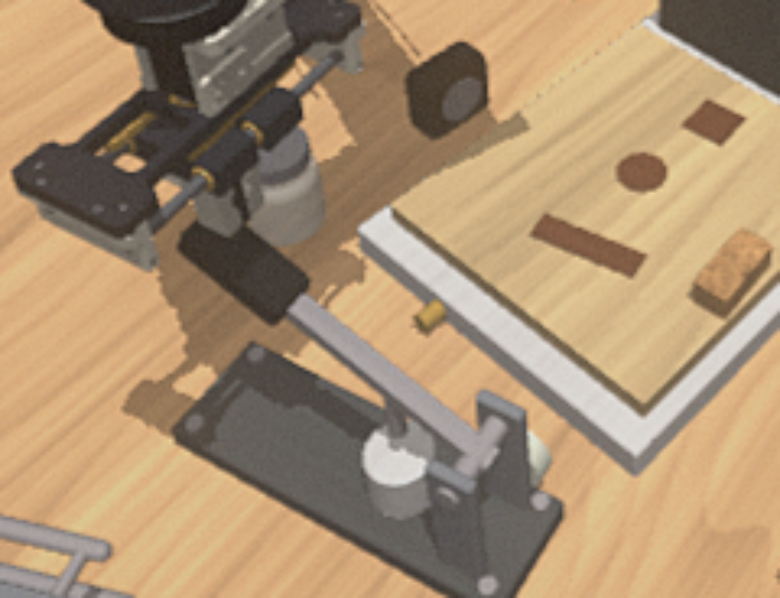

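The lever is back up, with the grip at (240,270) and the fingertips clear above it. Next are strokes 2 and 3.

Call:
jog_arm(
  targets=[
    {"dx":0,"dy":0,"dz":20,"rx":0,"ry":0,"rz":0,"gripper":1},
    {"dx":0,"dy":0,"dz":45,"rx":0,"ry":0,"rz":0,"gripper":1},
    {"dx":0,"dy":0,"dz":70,"rx":0,"ry":0,"rz":0,"gripper":1},
    {"dx":0,"dy":0,"dz":95,"rx":0,"ry":0,"rz":0,"gripper":1},
    {"dx":0,"dy":0,"dz":120,"rx":0,"ry":0,"rz":0,"gripper":1},
    {"dx":0,"dy":0,"dz":140,"rx":0,"ry":0,"rz":0,"gripper":1},
    {"dx":0,"dy":0,"dz":148,"rx":0,"ry":0,"rz":0,"gripper":1},
    {"dx":0,"dy":0,"dz":151,"rx":0,"ry":0,"rz":0,"gripper":1},
  ],
)

```text
t: 5.58
eef_pos: [0.4951, -0.3892, 0.1021]
ee_rot: [3.141, 0.001, 0.11]
force: [-9.4, 11.4, 37.4]
width: 0.0004
gripper_force: 18.7
```

Call:
jog_arm(
  targets=[
    {"dx":0,"dy":0,"dz":1,"rx":0,"ry":0,"rz":0,"gripper":1},
    {"dx":0,"dy":0,"dz":1,"rx":0,"ry":0,"rz":0,"gripper":1},
    {"dx":0,"dy":0,"dz":1,"rx":0,"ry":0,"rz":0,"gripper":1},
    {"dx":0,"dy":0,"dz":1,"rx":0,"ry":0,"rz":0,"gripper":1},
    {"dx":0,"dy":0,"dz":1,"rx":0,"ry":0,"rz":0,"gripper":1},
    {"dx":0,"dy":0,"dz":1,"rx":0,"ry":0,"rz":0,"gripper":1},
    {"dx":0,"dy":0,"dz":1,"rx":0,"ry":0,"rz":0,"gripper":1},
    {"dx":0,"dy":0,"dz":1,"rx":0,"ry":0,"rz":0,"gripper":1},
  ],
)

```text
t: 6.25
eef_pos: [0.495, -0.3892, 0.1026]
ee_rot: [3.14, -0.001, 0.109]
force: [-7.5, 6.8, 26.2]
width: 0.0003
gripper_force: 13.3
```

Call:
jog_arm(
  targets=[
    {"dx":0,"dy":0,"dz":-15,"rx":0,"ry":0,"rz":0,"gripper":1},
    {"dx":0,"dy":0,"dz":-40,"rx":0,"ry":0,"rz":0,"gripper":1},
    {"dx":0,"dy":0,"dz":-65,"rx":0,"ry":0,"rz":0,"gripper":1},
    {"dx":0,"dy":0,"dz":-90,"rx":0,"ry":0,"rz":0,"gripper":1},
    {"dx":0,"dy":0,"dz":-115,"rx":0,"ry":0,"rz":0,"gripper":1},
    {"dx":0,"dy":0,"dz":-135,"rx":0,"ry":0,"rz":0,"gripper":1},
    {"dx":0,"dy":0,"dz":-152,"rx":0,"ry":0,"rz":0,"gripper":1},
    {"dx":0,"dy":0,"dz":-152,"rx":0,"ry":0,"rz":0,"gripper":1},
  ],
)

```text
t: 6.92
eef_pos: [0.4959, -0.3898, 0.2551]
ee_rot: [3.139, -0.004, 0.109]
force: [0.1, 0.1, 0.6]
width: 0.0005
gripper_force: 0.0
```

```bash
python3 - <<'E'
from h import *
grab('scene')
go([.496,-.390,.103],.107)
E
python3 m.py | grep -E "scene (grip|lever)"
```

```text
t 6.9667 at [ 0.4953 -0.3893  0.253 ] [ 3.141e+00 -2.000e-03  1.080e-01] q6 [-0.36  0.28 -0.09  0.   -1.2   2.04] w 0.00016593709035712993 [-0.2  0.2 -0.5]
dx dy dz mm [  0.6   0.8 150. ] rz 0.001
scene lever 2104 [ 569.1 -386.4] [221.2  67. ] 0.095 mean [ 573.9 -389.   165. ] zmed 161.9
scene grip 22 [ 504.2 -389.9] [11.4  2.3] -1.135 mean [ 504.5 -390.4  249.7] zmed 252.1
scene grip 476 [ 499.  -394.3] [71.7 33.7] 0.115 mean [ 499.  -399.6  200. ] zmed 201.4
```

Call:
jog_arm(
  targets=[
    {"dx":0,"dy":0,"dz":20,"rx":0,"ry":0,"rz":0,"gripper":1},
    {"dx":0,"dy":0,"dz":45,"rx":0,"ry":0,"rz":0,"gripper":1},
    {"dx":0,"dy":0,"dz":70,"rx":0,"ry":0,"rz":0,"gripper":1},
    {"dx":0,"dy":0,"dz":95,"rx":0,"ry":0,"rz":0,"gripper":1},
    {"dx":0,"dy":0,"dz":120,"rx":0,"ry":0,"rz":0,"gripper":1},
    {"dx":0,"dy":0,"dz":140,"rx":0,"ry":0,"rz":0,"gripper":1},
    {"dx":0,"dy":0,"dz":148,"rx":0,"ry":0,"rz":0,"gripper":1},
    {"dx":0,"dy":0,"dz":151,"rx":0,"ry":0,"rz":0,"gripper":1},
  ],
)

```text
t: 7.63
eef_pos: [0.4947, -0.3891, 0.1019]
ee_rot: [3.141, 0.002, 0.11]
force: [-8.4, 12.5, 39.2]
width: 0.0004
gripper_force: 19.7
```

Call:
jog_arm(
  targets=[
    {"dx":0,"dy":0,"dz":1,"rx":0,"ry":0,"rz":0,"gripper":1},
    {"dx":0,"dy":0,"dz":1,"rx":0,"ry":0,"rz":0,"gripper":1},
    {"dx":0,"dy":0,"dz":1,"rx":0,"ry":0,"rz":0,"gripper":1},
    {"dx":0,"dy":0,"dz":1,"rx":0,"ry":0,"rz":0,"gripper":1},
    {"dx":0,"dy":0,"dz":1,"rx":0,"ry":0,"rz":0,"gripper":1},
    {"dx":0,"dy":0,"dz":1,"rx":0,"ry":0,"rz":0,"gripper":1},
    {"dx":0,"dy":0,"dz":1,"rx":0,"ry":0,"rz":0,"gripper":1},
    {"dx":0,"dy":0,"dz":1,"rx":0,"ry":0,"rz":0,"gripper":1},
  ],
)

```text
t: 8.3
eef_pos: [0.4946, -0.3891, 0.1024]
ee_rot: [3.141, -0.0, 0.109]
force: [-5.7, 8.8, 27.4]
width: 0.0004
gripper_force: 14.3
```

Call:
jog_arm(
  targets=[
    {"dx":0,"dy":0,"dz":-15,"rx":0,"ry":0,"rz":0,"gripper":1},
    {"dx":0,"dy":0,"dz":-40,"rx":0,"ry":0,"rz":0,"gripper":1},
    {"dx":0,"dy":0,"dz":-70,"rx":0,"ry":0,"rz":0,"gripper":1},
    {"dx":0,"dy":0,"dz":-100,"rx":0,"ry":0,"rz":0,"gripper":1},
    {"dx":0,"dy":0,"dz":-130,"rx":0,"ry":0,"rz":0,"gripper":1},
    {"dx":0,"dy":0,"dz":-160,"rx":0,"ry":0,"rz":0,"gripper":1},
    {"dx":0,"dy":0,"dz":-185,"rx":0,"ry":0,"rz":0,"gripper":1},
    {"dx":0,"dy":0,"dz":-198,"rx":0,"ry":0,"rz":0,"gripper":1},
  ],
)

```text
t: 8.97
eef_pos: [0.4951, -0.3893, 0.3002]
ee_rot: [3.14, -0.002, 0.108]
force: [0.5, -1.2, 0.5]
width: 0.0002
gripper_force: 0.0
```

```bash
python3 - <<'E'
from h import *
grab('scene')
go([.48,-.1,.30],-.364)
E
python3 m.py | grep -E "scene (grip|lever)"
```

```text
t 9.0167 at [ 0.4956 -0.3898  0.3018] [ 3.139e+00 -3.000e-03  1.080e-01] q6 [-0.36  0.26 -0.01  0.   -1.3   2.04] w 0.0006702287758557841 [ 1.  -0.5  2.9]
dx dy dz mm [  15.9 -289.7    1.8] rz 0.472
scene lever 2006 [ 568.6 -386.2] [221.2  67.4] 0.094 mean [ 576.1 -388.4  159.5] zmed 157.8
scene grip 406 [ 499.8 -394.5] [71.1 34.3] 0.095 mean [ 492.5 -399.4  202.7] zmed 206.0
scene grip 21 [ 512.9 -380.2] [21.4  7.3] 0.11 mean [ 513.3 -379.3  194. ] zmed 193.0
scene grip 24 [ 511.1 -395.7] [18.5 11. ] 1.395 mean [ 511.  -394.4  196.8] zmed 196.7
```

Call:
jog_arm(
  targets=[
    {"dx":4,"dy":-37,"dz":0,"rx":0,"ry":0,"rz":0,"gripper":0},
    {"dx":8,"dy":-74,"dz":0,"rx":0,"ry":0,"rz":0,"gripper":0},
    {"dx":12,"dy":-111,"dz":0,"rx":0,"ry":0,"rz":0,"gripper":0},
    {"dx":16,"dy":-147,"dz":0,"rx":0,"ry":0,"rz":0,"gripper":0},
    {"dx":20,"dy":-184,"dz":0,"rx":0,"ry":0,"rz":0,"gripper":0},
    {"dx":24,"dy":-220,"dz":0,"rx":0,"ry":0,"rz":0,"gripper":0},
    {"dx":28,"dy":-257,"dz":0,"rx":0,"ry":0,"rz":0,"gripper":0},
    {"dx":32,"dy":-294,"dz":0,"rx":0,"ry":0,"rz":0,"gripper":0},
  ],
)

```text
t: 9.68
eef_pos: [0.4937, -0.0918, 0.2962]
ee_rot: [-3.141, 0.002, 0.108]
force: [0.5, -0.6, 0.4]
width: 0.0482
gripper_force: 0.0
```

Call:
jog_arm(
  targets=[
    {"dx":4,"dy":-37,"dz":0,"rx":0,"ry":0,"rz":0.06,"gripper":0},
    {"dx":8,"dy":-74,"dz":0,"rx":0,"ry":0,"rz":0.12,"gripper":0},
    {"dx":12,"dy":-111,"dz":0,"rx":0,"ry":0,"rz":0.18,"gripper":0},
    {"dx":16,"dy":-147,"dz":0,"rx":0,"ry":0,"rz":0.24,"gripper":0},
    {"dx":20,"dy":-184,"dz":0,"rx":0,"ry":0,"rz":0.3,"gripper":0},
    {"dx":22,"dy":-220,"dz":0,"rx":0,"ry":0,"rz":0.36,"gripper":0},
    {"dx":25,"dy":-257,"dz":0,"rx":0,"ry":0,"rz":0.42,"gripper":0},
    {"dx":28,"dy":-290,"dz":0,"rx":0,"ry":0,"rz":0.47,"gripper":0},
  ],
)

```text
t: 10.35
eef_pos: [0.4902, 0.1996, 0.2962]
ee_rot: [3.14, 0.002, -0.364]
force: [0.0, -1.0, -0.3]
width: 0.0873
gripper_force: 0.0
```

```bash
python3 - <<'E'
from h import *
grab('top');go([.469,.316,.25],-.364)
E
python3 m.py | grep -E "top (handle|head|patch)"
```

```text
t 10.4 at [0.4908 0.2037 0.2958] [ 3.141e+00  2.000e-03 -3.660e-01] q6 [ 0.76  0.09 -0.23 -0.   -1.25  0.44] w 0.0873606338815008 [1.6 4.5 0.6]
dx dy dz mm [-60.6 -97.   45.8] rz -0.002
top patch 52 [ 588.8 -162. ] [76.1 13.4] 0.151 mean [ 589.1 -161.7   48.2] zmed 48.0
top patch 41 [600.3   9.2] [28.5 25.9] -0.222 mean [600.    9.   49.1] zmed 49.2
top patch 30 [581.  -74.6] [23.8 23. ] 0.616 mean [580.9 -75.3  48.9] zmed 49.6
top head 41 [424.2 310. ] [47.4 16.7] -0.697 mean [422.7 313.5  40. ] zmed 39.9
```

Call:
jog_arm(
  targets=[
    {"dx":-8,"dy":-14,"dz":4,"rx":0,"ry":0,"rz":0,"gripper":0},
    {"dx":-18,"dy":-30,"dz":10,"rx":0,"ry":0,"rz":0,"gripper":0},
    {"dx":-28,"dy":-46,"dz":18,"rx":0,"ry":0,"rz":0,"gripper":0},
    {"dx":-38,"dy":-62,"dz":26,"rx":0,"ry":0,"rz":0,"gripper":0},
    {"dx":-48,"dy":-78,"dz":34,"rx":0,"ry":0,"rz":0,"gripper":0},
    {"dx":-56,"dy":-90,"dz":41,"rx":0,"ry":0,"rz":0,"gripper":0},
    {"dx":-61,"dy":-97,"dz":46,"rx":0,"ry":0,"rz":0,"gripper":0},
    {"dx":-61,"dy":-97,"dz":46,"rx":0,"ry":0,"rz":0,"gripper":0},
  ],
)

```text
t: 11.07
eef_pos: [0.4677, 0.3108, 0.2494]
ee_rot: [3.139, 0.001, -0.361]
force: [0.5, -1.0, -0.3]
width: 0.0881
gripper_force: 0.0
```

```bash
sed -i "s/('top','scene')/('top','scene','wrist')/" m.py
python3 - <<'E'
from h import *
grab('scene');f=grab('wrist');cv2.imwrite('pics/w1.png',f['frame'][...,::-1]);go([.469,.316,.088],-.364)
E
python3 m.py | grep -E "(scene|wrist) (handle|head|mat)"
```

```text
t 11.1667 at [0.4686 0.3098 0.251 ] [ 3.14   0.    -0.361] q6 [ 0.93  0.17 -0.24  0.   -1.16  0.28] w 0.08765282945263479 [-0.3 -0.9  0.9]
dx dy dz mm [ -1.8  -5.9 163. ] rz 0.003
scene handle 201 [468.5 313.6] [117.7  26. ] -0.375 mean [472.8 309.2  95.2] zmed 96.5
scene head 30 [305.5 402.2] [43.7  6.7] 1.494 mean [305.6 400.8  39.2] zmed 37.3
scene head 354 [467.6 314.7] [125.2  58.9] -0.351 mean [469.6 305.6  40.7] zmed 41.0
scene mat 301 [435.4 359.1] [223.3  76.6] -0.935 mean [468.8 309.9  84.6] zmed 91.1
scene mat 430 [461.4 329.4] [173.8 110.3] -0.186 mean [467.4 300.   15. ] zmed 10.6
wrist handle 2078 [468.3 319.7] [117.4  23.3] -0.383 mean [472.7 318.2  98.6] zmed 98.7
wrist head 1900 [468.8 320.2] [119.1  57. ] -0.388 mean [474.  316.6  42.4] zmed 42.6
wrist head 88 [305.2 420. ] [38.4 10. ] -1.554 mean [306.  417.8  44.9] zmed 47.8
wrist mat 5741 [454.1 335. ] [178.9 102.9] -0.292 mean [469.3 332.   41. ] zmed 11.5
wrist mat 323 [307.7 410.6] [23.9  9.1] 1.298 mean [307.7 410.   68.1] zmed 69.0
```

View pics/w1.png

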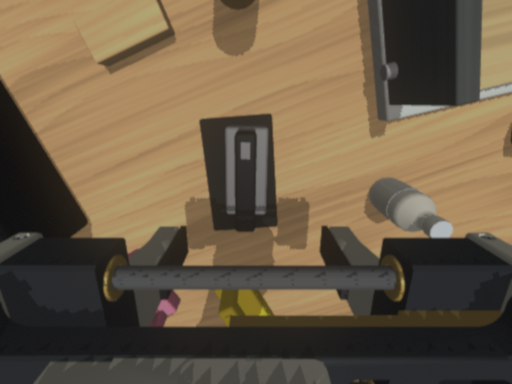

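The wrist view shows the lamp on its mat, with the handle from (245,130) to (245,225), upright between the open fingers. The glue is well off to the right at (405,205). All three cameras put the handle near (468, 318) mm, yaw about -0.37, top at 98 mm, as it should be.

Call:
jog_arm(
  targets=[
    {"dx":-1,"dy":-2,"dz":8,"rx":0,"ry":0,"rz":0.01,"gripper":0},
    {"dx":-2,"dy":-4,"dz":24,"rx":0,"ry":0,"rz":0.01,"gripper":0},
    {"dx":-3,"dy":-6,"dz":40,"rx":0,"ry":0,"rz":0.01,"gripper":0},
    {"dx":-3,"dy":-8,"dz":56,"rx":0,"ry":0,"rz":0.01,"gripper":0},
    {"dx":-3,"dy":-8,"dz":72,"rx":0,"ry":0,"rz":0.01,"gripper":0},
    {"dx":-3,"dy":-8,"dz":88,"rx":0,"ry":0,"rz":0.01,"gripper":0},
    {"dx":-3,"dy":-8,"dz":96,"rx":0,"ry":0,"rz":0.01,"gripper":0},
    {"dx":-3,"dy":-8,"dz":100,"rx":0,"ry":0,"rz":0.01,"gripper":0},
  ],
)

```text
t: 11.83
eef_pos: [0.4686, 0.3177, 0.1503]
ee_rot: [3.14, 0.001, -0.373]
force: [-0.3, -0.4, 1.1]
width: 0.0878
gripper_force: 0.0
```

```bash
python3 - <<'E'
from h import *
grab('wrist');go([.4685,.318,.088],-.372)
E
python3 m.py | grep -E "(wrist) (handle|head)"
```

```text
t 11.8833 at [0.4686 0.3179 0.1504] [ 3.14e+00  1.00e-03 -3.73e-01] q6 [ 0.94  0.27 -0.36 -0.   -0.94  0.26] w 0.08767725475747712 [ 0.1  0.1 -0.2]
dx dy dz mm [-0.2 -0.1 62.4] rz -0.001
wrist handle 3833 [476.6 316.8] [100.  24.] -0.378 mean [481.4 314.9  98.6] zmed 98.8
wrist head 3212 [468.6 320.2] [119.8  57.2] -0.39 mean [476.4 316.4  42.4] zmed 42.7
```

Call:
jog_arm(
  targets=[
    {"dx":0,"dy":-1,"dz":10,"rx":0,"ry":0,"rz":0.01,"gripper":0},
    {"dx":0,"dy":-1,"dz":20,"rx":0,"ry":0,"rz":0.01,"gripper":0},
    {"dx":0,"dy":-1,"dz":30,"rx":0,"ry":0,"rz":0.01,"gripper":0},
    {"dx":0,"dy":-1,"dz":40,"rx":0,"ry":0,"rz":0.01,"gripper":0},
    {"dx":0,"dy":-1,"dz":50,"rx":0,"ry":0,"rz":0.01,"gripper":0},
    {"dx":0,"dy":-1,"dz":58,"rx":0,"ry":0,"rz":0.01,"gripper":0},
    {"dx":0,"dy":-1,"dz":62,"rx":0,"ry":0,"rz":0.01,"gripper":0},
    {"dx":0,"dy":-1,"dz":62,"rx":0,"ry":0,"rz":0.01,"gripper":0},
  ],
)

```text
t: 12.55
eef_pos: [0.4687, 0.3191, 0.0882]
ee_rot: [3.14, 0.001, -0.382]
force: [1.0, 0.4, 1.7]
width: 0.0875
gripper_force: 0.0
```

Call:
jog_arm(
  targets=[
    {"dx":0,"dy":0,"dz":0,"rx":0,"ry":0,"rz":0,"gripper":1},
    {"dx":0,"dy":0,"dz":0,"rx":0,"ry":0,"rz":0,"gripper":1},
    {"dx":0,"dy":0,"dz":0,"rx":0,"ry":0,"rz":0,"gripper":1},
    {"dx":0,"dy":0,"dz":0,"rx":0,"ry":0,"rz":0,"gripper":1},
    {"dx":0,"dy":0,"dz":0,"rx":0,"ry":0,"rz":0,"gripper":1},
    {"dx":0,"dy":0,"dz":0,"rx":0,"ry":0,"rz":0,"gripper":1},
    {"dx":0,"dy":0,"dz":0,"rx":0,"ry":0,"rz":0,"gripper":1},
    {"dx":0,"dy":0,"dz":0,"rx":0,"ry":0,"rz":0,"gripper":1},
  ],
  force=40,
)

```text
t: 13.22
eef_pos: [0.4692, 0.3197, 0.0897]
ee_rot: [-3.141, -0.0, -0.382]
force: [0.3, -0.0, -0.1]
width: 0.0399
gripper_force: 0.0
```

Call:
jog_arm(
  targets=[
    {"dx":0,"dy":0,"dz":0,"rx":0,"ry":0,"rz":0,"gripper":1},
    {"dx":0,"dy":0,"dz":0,"rx":0,"ry":0,"rz":0,"gripper":1},
    {"dx":0,"dy":0,"dz":0,"rx":0,"ry":0,"rz":0,"gripper":1},
    {"dx":0,"dy":0,"dz":0,"rx":0,"ry":0,"rz":0,"gripper":1},
    {"dx":0,"dy":0,"dz":-5,"rx":0,"ry":0,"rz":0,"gripper":1},
    {"dx":0,"dy":0,"dz":-12,"rx":0,"ry":0,"rz":0,"gripper":1},
    {"dx":0,"dy":0,"dz":-20,"rx":0,"ry":0,"rz":0,"gripper":1},
    {"dx":0,"dy":0,"dz":-30,"rx":0,"ry":0,"rz":0,"gripper":1},
  ],
  force=40,
)

```text
t: 13.88
eef_pos: [0.4688, 0.3193, 0.1199]
ee_rot: [3.14, 0.0, -0.382]
force: [0.3, -0.4, -5.3]
width: 0.0238
gripper_force: 40.0
```

Held: opening 23.8 mm and weight about 5 N. Next I'll lift it well above the fence.

Call:
jog_arm(
  targets=[
    {"dx":0,"dy":0,"dz":-12,"rx":0,"ry":0,"rz":0,"gripper":1},
    {"dx":0,"dy":0,"dz":-30,"rx":0,"ry":0,"rz":0,"gripper":1},
    {"dx":0,"dy":0,"dz":-55,"rx":0,"ry":0,"rz":0,"gripper":1},
    {"dx":0,"dy":0,"dz":-85,"rx":0,"ry":0,"rz":0,"gripper":1},
    {"dx":0,"dy":0,"dz":-115,"rx":0,"ry":0,"rz":0,"gripper":1},
    {"dx":0,"dy":0,"dz":-140,"rx":0,"ry":0,"rz":0,"gripper":1},
    {"dx":0,"dy":0,"dz":-157,"rx":0,"ry":0,"rz":0,"gripper":1},
    {"dx":0,"dy":0,"dz":-165,"rx":0,"ry":0,"rz":0,"gripper":1},
  ],
)

```text
t: 14.55
eef_pos: [0.4698, 0.32, 0.2886]
ee_rot: [-3.137, -0.002, -0.382]
force: [0.7, 0.4, -4.8]
width: 0.0238
gripper_force: 40.0
```

Run:
```python
from h import *
f=grab('scene');cv2.imwrite('pics/s4.png',cv2.resize(f['frame'][60:260,200:440,::-1],(720,600)));go([.53,.10,.29],-.372)
```

```text
t 14.6 at [0.4699 0.3202 0.2886] [-3.137e+00 -2.000e-03 -3.820e-01] q6 [ 0.94  0.16 -0.17  0.   -1.24  0.25] w 0.023607579900229828 [ 1.5  1.  -2.8]
dx dy dz mm [137.8 182.   -1.4] rz -0.01
```

View pics/s4.png

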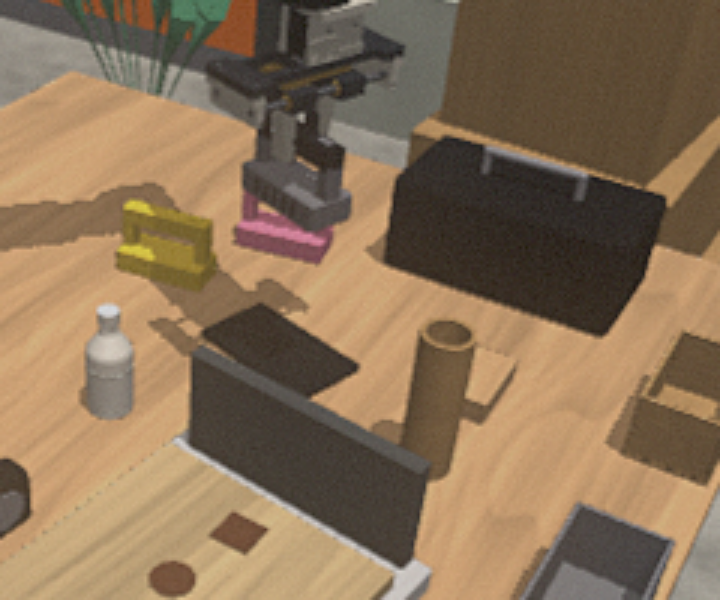

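The lamp hangs level in the fingers at (300,190) and is above fence height. The mat is empty, and the tube at (440,400) and the glue at (110,360) are clear of the path.

Call:
jog_arm(
  targets=[
    {"dx":6,"dy":8,"dz":0,"rx":0,"ry":0,"rz":0,"gripper":1},
    {"dx":20,"dy":28,"dz":0,"rx":0,"ry":0,"rz":0,"gripper":1},
    {"dx":41,"dy":57,"dz":0,"rx":0,"ry":0,"rz":0,"gripper":1},
    {"dx":63,"dy":87,"dz":0,"rx":0,"ry":0,"rz":0,"gripper":1},
    {"dx":85,"dy":117,"dz":0,"rx":0,"ry":0,"rz":0,"gripper":1},
    {"dx":107,"dy":147,"dz":0,"rx":0,"ry":0,"rz":0,"gripper":1},
    {"dx":129,"dy":177,"dz":0,"rx":0,"ry":0,"rz":0,"gripper":1},
    {"dx":146,"dy":202,"dz":0,"rx":0,"ry":0,"rz":0,"gripper":1},
  ],
)

```text
t: 15.27
eef_pos: [0.5286, 0.0748, 0.283]
ee_rot: [3.14, 0.002, -0.382]
force: [1.1, 0.9, -4.2]
width: 0.0238
gripper_force: 40.0
```

Call:
jog_arm(
  targets=[
    {"dx":18,"dy":25,"dz":0,"rx":0,"ry":0,"rz":-0.04,"gripper":1},
    {"dx":38,"dy":53,"dz":0,"rx":0,"ry":0,"rz":-0.1,"gripper":1},
    {"dx":60,"dy":83,"dz":0,"rx":0,"ry":0,"rz":-0.17,"gripper":1},
    {"dx":82,"dy":113,"dz":0,"rx":0,"ry":0,"rz":-0.25,"gripper":1},
    {"dx":104,"dy":143,"dz":0,"rx":0,"ry":0,"rz":-0.33,"gripper":1},
    {"dx":124,"dy":172,"dz":0,"rx":0,"ry":0,"rz":-0.41,"gripper":1},
    {"dx":139,"dy":193,"dz":0,"rx":0,"ry":0,"rz":-0.47,"gripper":1},
    {"dx":146,"dy":202,"dz":0,"rx":0,"ry":0,"rz":-0.5,"gripper":1},
  ],
)

```text
t: 15.93
eef_pos: [0.5887, -0.1677, 0.2822]
ee_rot: [-3.141, 0.004, 0.119]
force: [0.6, 0.6, -4.7]
width: 0.0235
gripper_force: 40.0
```

```bash
cat > m2.py <<'E'
from h import *
from m import rect
import sys
for n in('scene','top','wrist'):
    f=grab(n);W=pts(f);g=f['frame'].astype(int)
    cv2.imwrite('pics/%s_%s.png'%(n,sys.argv[1]),f['frame'][...,::-1])
    X,Y,Z=W[...,0],W[...,1],W[...,2]
    d=g.sum(-1)/3
    near=(np.hypot(X-.59,Y+.163)<.09)
    for nm,m in(('patch',near&(abs(Z-.05)<.008)&(d<110)&((g[...,0]-g[...,2])>20)),('lamphead',near&(Z>.07)&(abs(Z-(arm.get_state()['eef_pos'][2]-.0785+.032))<.006))):
        k,l,st,_=cv2.connectedComponentsWithStats(m.astype(np.uint8))
        for i in range(1,k):
            if st[i,4]>25:
                p=W[l==i];print(n,nm,st[i,4],*rect(p[:,:2]),np.round(np.median(p,0)*1e3,1))
                if nm=='lamphead' and st[i,4]>80:
                    A=np.c_[p[:,:2],np.ones(len(p))];print('  slope',np.linalg.lstsq(A,p[:,2],rcond=None)[0].round(3))
go([.59,-.163,.29],.12)
E
sed -i "s/^for n in.*/for n in('top','scene','wrist') if __name__=='__main__' else ():/" m.py; python3 m2.py a
```

```text
scene patch 83 [584.2 -86.1] [38.6 23.9] 0.111 [583.3 -84.5  49.8]
scene patch 275 [ 587.5 -164.2] [95.  29.7] 0.092 [ 588.  -164.3   49.7]
scene patch 41 [ 580.3 -239.7] [90.1  3.2] -0.118 [ 584.2 -240.4   44.8]
scene lamphead 660 [ 588.3 -172.8] [119.4  55.4] 0.13 [ 596.7 -184.   234.4]
  slope [-0.011  0.034  0.247]
top patch 62 [ 563.4 -155.8] [49.  34.2] 0.235 [ 566.1 -161.4   48.3]
top lamphead 54 [ 543.3 -156.4] [32.9 21.5] 0.016 [ 545.1 -155.8  233.6]
wrist patch 85 [ 630.1 -156.4] [21.7  5.6] -1.455 [ 630.1 -156.4   50.8]
wrist patch 355 [582.1 -84.9] [40.5 21.2] 0.059 [582.6 -83.1  51. ]
wrist patch 271 [ 550.1 -100.4] [79.5 28. ] 0.113 [ 534.3 -107.3   49. ]
wrist lamphead 2869 [ 615.1 -163. ] [64.  56.1] 0.117 [ 623.2 -159.4  235. ]
  slope [-0.014  0.002  0.244]
t 16.0833 at [ 0.5885 -0.1653  0.2823] [-3.141  0.004  0.115] q6 [ 0.04  0.24 -0.08 -0.   -1.26  1.64] w 0.023730796209472594 [-0.6  1.2 -4.4]
dx dy dz mm [ 1.7 -2.1 -7.7] rz -0.005
```

Call:
jog_arm(
  targets=[
    {"dx":-6,"dy":0,"dz":0,"rx":0,"ry":0,"rz":0,"gripper":1},
    {"dx":-20,"dy":0,"dz":0,"rx":0,"ry":0,"rz":0,"gripper":1},
    {"dx":-40,"dy":0,"dz":0,"rx":0,"ry":0,"rz":0,"gripper":1},
    {"dx":-62,"dy":0,"dz":0,"rx":0,"ry":0,"rz":0,"gripper":1},
    {"dx":-84,"dy":0,"dz":0,"rx":0,"ry":0,"rz":0,"gripper":1},
    {"dx":-104,"dy":0,"dz":0,"rx":0,"ry":0,"rz":0,"gripper":1},
    {"dx":-115,"dy":0,"dz":0,"rx":0,"ry":0,"rz":0,"gripper":1},
    {"dx":-120,"dy":0,"dz":0,"rx":0,"ry":0,"rz":0,"gripper":1},
  ],
)

```text
t: 16.75
eef_pos: [0.4685, -0.1776, 0.2849]
ee_rot: [-3.141, -0.001, 0.119]
force: [0.8, -0.0, -3.6]
width: 0.0238
gripper_force: 40.0
```

```bash
sleep 0.2; python3 m2.py b | grep -v head
```

```text
scene patch 83 [583.3 -86.7] [37.8 25.3] 0.135 [584.2 -83.9  50.2]
scene patch 256 [ 590.1 -164. ] [89.3 26.7] 0.133 [ 590.5 -164.6   50. ]
scene patch 37 [ 580.3 -239.7] [89.4  2.1] -0.135 [ 582. -240.   45.]
  slope [-0.023  0.01   0.251]
top patch 34 [ 615.4 -158.9] [30.3 17.3] 0.052 [ 613.9 -159.1   49.1]
wrist patch 1367 [ 589.1 -161.6] [88.6 22.6] 0.127 [ 591.2 -161.7   50.7]
wrist patch 474 [581.5 -84.5] [39.7 21.9] 0.045 [582.3 -83.1  50.8]
  slope [-0.053 -0.004  0.264]
t 16.9 at [ 0.4708 -0.1779  0.2849] [ 3.141e+00 -1.000e-03  1.190e-01] q6 [ 0.03  0.05 -0.3   0.   -1.22  1.66] w 0.023521900469814696 [ 1.  -0.9 -3.4]
dx dy dz mm [120.1  -0.6  -5.1] rz -0.001
```

View pics/wrist_b.png

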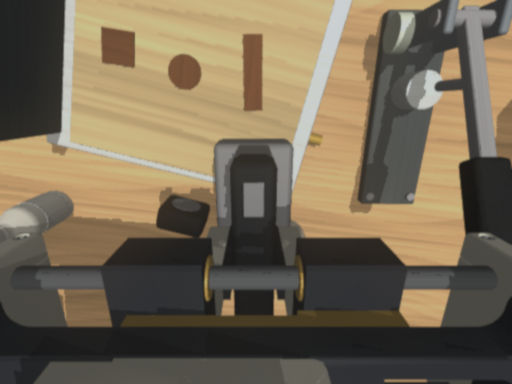

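The wrist view shows the whole long patch at (253,72), from (243,35) to (262,110), with the lamp head at (254,180) clear below it. It measures (589, -161.6) mm, 89 x 23 mm, yaw 0.127, top at 50 mm, as given.

Call:
jog_arm(
  targets=[
    {"dx":6,"dy":0,"dz":0,"rx":0,"ry":0,"rz":0,"gripper":1},
    {"dx":20,"dy":0,"dz":5,"rx":0,"ry":0,"rz":0,"gripper":1},
    {"dx":40,"dy":-1,"dz":15,"rx":0,"ry":0,"rz":0,"gripper":1},
    {"dx":62,"dy":-1,"dz":28,"rx":0,"ry":0,"rz":0,"gripper":1},
    {"dx":84,"dy":-2,"dz":41,"rx":0,"ry":0,"rz":-0.005,"gripper":1},
    {"dx":104,"dy":-2,"dz":52,"rx":0,"ry":0,"rz":-0.008,"gripper":1},
    {"dx":115,"dy":-2,"dz":58,"rx":0,"ry":0,"rz":-0.008,"gripper":1},
    {"dx":120,"dy":-2,"dz":60,"rx":0,"ry":0,"rz":-0.008,"gripper":1},
  ],
)

```text
t: 17.57
eef_pos: [0.5912, -0.1616, 0.2214]
ee_rot: [-3.141, 0.004, 0.126]
force: [-0.5, -0.2, -4.6]
width: 0.0235
gripper_force: 40.0
```

```bash
sed -i 's/^go.*/go([.5895,-.1615,.1445],.127)/' m2.py; python3 m2.py c | grep -v patch
```

```text
scene lamphead 549 [ 591.  -170.1] [121.6  53.7] 0.204 [ 603.7 -179.1  173.8]
  slope [0.001 0.022 0.177]
top lamphead 45 [ 544.5 -149.5] [31.  19.8] 0.043 [ 544.1 -151.1  174.5]
wrist lamphead 2855 [ 616.9 -158.2] [63.4 56.1] 0.131 [ 624.6 -154.2  176.1]
  slope [-0.011  0.001  0.183]
t 17.7167 at [ 0.5896 -0.1621  0.2241] [3.142e+00 1.000e-03 1.260e-01] q6 [ 0.05  0.27 -0.17  0.   -1.13  1.65] w 0.023470406999569714 [-0.9 -0.1 -4.2]
dx dy dz mm [ 0.  -0.6 79.6] rz -0.001
```

Call:
jog_arm(
  targets=[
    {"dx":0,"dy":0,"dz":5,"rx":0,"ry":0,"rz":0,"gripper":1},
    {"dx":0,"dy":0,"dz":16,"rx":0,"ry":0,"rz":0,"gripper":1},
    {"dx":0,"dy":0,"dz":30,"rx":0,"ry":0,"rz":0,"gripper":1},
    {"dx":0,"dy":0,"dz":45,"rx":0,"ry":0,"rz":0,"gripper":1},
    {"dx":0,"dy":0,"dz":60,"rx":0,"ry":0,"rz":0,"gripper":1},
    {"dx":0,"dy":0,"dz":70,"rx":0,"ry":0,"rz":0,"gripper":1},
    {"dx":0,"dy":0,"dz":76,"rx":0,"ry":0,"rz":0,"gripper":1},
    {"dx":0,"dy":0,"dz":78,"rx":0,"ry":0,"rz":0,"gripper":1},
  ],
)

```text
t: 18.38
eef_pos: [0.5886, -0.1622, 0.1456]
ee_rot: [-3.141, 0.001, 0.126]
force: [-0.9, 0.8, -4.0]
width: 0.024
gripper_force: 40.0
```

Call:
jog_arm(
  targets=[
    {"dx":0,"dy":0,"dz":0,"rx":0,"ry":0,"rz":0,"gripper":1},
    {"dx":0,"dy":0,"dz":0,"rx":0,"ry":0,"rz":0,"gripper":1},
    {"dx":0,"dy":0,"dz":0,"rx":0,"ry":0,"rz":0,"gripper":1},
    {"dx":0,"dy":0,"dz":0,"rx":0,"ry":0,"rz":0,"gripper":1},
    {"dx":0,"dy":0,"dz":0,"rx":0,"ry":0,"rz":0,"gripper":1},
    {"dx":0,"dy":0,"dz":0,"rx":0,"ry":0,"rz":0,"gripper":1},
    {"dx":0,"dy":0,"dz":0,"rx":0,"ry":0,"rz":0,"gripper":1},
    {"dx":0,"dy":0,"dz":0,"rx":0,"ry":0,"rz":0,"gripper":1},
  ],
)

```text
t: 19.05
eef_pos: [0.5894, -0.1621, 0.1467]
ee_rot: [-3.142, -0.0, 0.126]
force: [-0.8, 0.4, -4.1]
width: 0.0239
gripper_force: 40.0
```

```bash
python3 m2.py d | grep -v patch
```

```text
scene lamphead 444 [ 590.6 -172.5] [123.2  53.7] 0.269 [ 608.4 -177.6   98.8]
  slope [0.007 0.019 0.098]
top lamphead 38 [ 543.  -153.6] [31.3 24.6] 0.204 [ 543.2 -152.3   97.9]
wrist lamphead 2865 [ 616.3 -158.3] [63.4 56.1] 0.127 [ 624.1 -154.3   99.7]
  slope [-0.01   0.001  0.106]
t 19.2 at [ 0.5893 -0.1621  0.1465] [3.142 0.    0.126] q6 [ 0.05  0.34 -0.27  0.   -0.97  1.65] w 0.02374316829961203 [-0.3 -0.7 -4.3]
dx dy dz mm [ 0.2 -0.6  2. ] rz -0.001
```

View pics/scene_d.png

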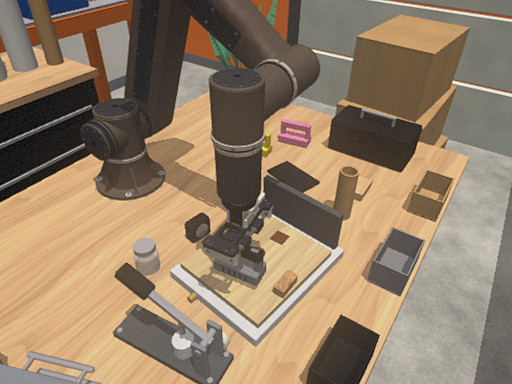

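The scene view shows the lamp level over the long patch at (240,270), the lever up at (135,280), and the bystanders where they were. The face is about 17 mm above the patch and centred within 2 mm, so I'm handing in.

```bash
python3 -c "from station import arm;print(arm.job_done())"
```

```text
the job is handed in; nothing more can be done
None
```

The job is handed in: I pumped the lever three full strokes, carried the lamp over the fence, and left it held level about 17 mm above the long patch, centred within about 2 mm; the hand-in returned no verdict.

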